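Put the clip and pin tins away by colour

ROBOT

A 6-joint arm with a two-finger parallel gripper is mounted at the origin on the work surface. World frame = base frame: x ahead of the robot, y to its left, z up, the work surface at z = 0. Lengths are in m, angles in rad, forces in N, time in s.
With the tool pointing down it reaches from about 0.325 to 0.9 m from the base axis. Payload 3.5 kg.
Tool frame: the origin (TCP) lies at the very end of the fingers, on their centre line; the grasp point (between the pads) lies 19 mm behind it; z points along the fingers, y is the line along which they close (so a half turn about z gives the same grasp; the last joint's range is limited). The gripper opens to 85 mm and grips with 20 to 120 N. Pads are 22 mm wide; open, the fingers measure 114 mm over their backs; the gripper's body (76 mm by 85 mm) begins 54 mm behind the grasp point. The pads swing forward as they close: fully open they stand 13 mm farther back than shut.
Start: joints at [-1.299, 0.276, -0.026, 1.268, 0, 1.467], TCP at [0.229, -0.582, 0.231] pointing down, gripper open.
Joint ranges: [-3.12, 3.12], [-0.85, 1.88], [-1.08, 1.24], [-1.95, 2.15], [-1.57, 1.53], [-3.14, 3.14]. Speed limits (rad/s): [2.57, 2.57, 3.14, 3.14, 3.14, 3.14].

INTERFACE

Orientations are given as [roll, pitch, yaw] about the fixed x, y, z axes, in that order (R = Rz(yaw) Ry(pitch) Rx(roll)).
In Python, from plant import r gives the robot as it stands.
- The arm moves only by the shell command python3 jog.py FILE [OPENING] [FORCE], which reads ROWS from the file FILE. ROWS is a JSON list of rows, 1 to 5 of them, each of 6 numbers: dx, dy, dz in shares of the most that a row can go, 1 being 50 mm, then a rotation vector rx, ry, rz in rad; each row shifts and turns the commanded pose from where the row before left it, along the tool's axes as they then stand; what a row does not reach is not made up. A row lasts 1/10 s, in which the tool goes at most 0.05 m and 0.15 rad, less where a joint would pass 70% of its speed; a pose out of reach is approached as far as the arm can. OPENING is the finger opening in m, set as the command begins (- or left out keeps the last). The fingers move at their own pace and stop on an object; FORCE is the grip in N (left out, the last holds). Time passes only in rows, so rows that do not move let the fingers close. It prints the time, the measured TCP pose, the force, the opening and the grip force at its end. Input that does not fit is refused with a message, and nothing moves.
- r.state(): the state, without advancing time (a new reading comes with each control period).
- r.read_camera(name): name is "scene" or "top"; returns a dict with "img" (400x640x3 uint8, red, green, blue), "camera_matrix" (3x3 intrinsics, pixels), "dist" ([k1, k2, p1, p2, k3] as OpenCV has them; the pictures are not rectified), "extrinsics" (4x4, takes a point from world to camera coordinates). Camera axes: x right, y up, looking along -z (the intrinsics and any distortion apply to the point x, -y, -z); pixel columns grow to the right and rows downward; lengths in m; the calibration is good to about 2 mm. A picture is of the moment at which its call begins. There is no depth.
- r.job_done(): hands the job in; it is judged then, once.
The state is a dict: "time_s": time; "joints": joint angles; "joint_vel": joint speeds; "joint_efforts": joint torques, N m; "eef_pos": TCP position; "tool_rot": TCP orientation; "ft_force": force on the tool from outside, world axes, zero at the start; "ft_torque": the same for the moment, N m; "gripper_width": finger opening in m; "gripper_force": force on a finger pad.
Only numpy, scipy, OpenCV 4.12 (cv2) and the standard library are available. Lean on these libraries where they do the work, as an engineer would, in place of code of your own. Each camera call takes 0.05 s, during which the arm holds its last target. There are 200 camera calls.

TASK

Tidy the stationery tins on the desk by colour: stand the large blue-lidded tin in the blue tray with the small blue-lidded tin centred on top of its lid, and do the same with the two yellow-lidded tins in the yellow tray. Keep all tins upright, or the clips and pins will spill, and leave the red-lidded tin, the stapler and the calculator where they are.

Things in the scene. Friction and masses are not known exactly. Their poses are not given: they have to be found in the camera images.
- blue_large_tin: round lidded metal tin, 62 mm diameter, 48 mm high, 100 to 200 g, flat blue lid over a metal body with a plain white paper band. Origin: centre of the underside; z up. Loose.
- blue_small_tin: round lidded metal tin, 42 mm diameter, 38 mm high, 55 to 115 g, flat blue lid over a metal body with a plain white paper band. Origin: centre of the underside; z up. Loose.
- blue_tray: Blue open square desk tray, fixed to the desk, 98 x 98 mm outside, 90 x 90 mm inside, floor 4 mm thick, rim 12 mm above the desk. Origin: centre of its underside, on the desk; x and y along its sides, z up.
- yellow_large_tin: round lidded metal tin, 62 mm diameter, 48 mm high, 100 to 200 g, flat yellow lid over a metal body with a plain white paper band. Origin: centre of the underside; z up. Loose.
- yellow_small_tin: round lidded metal tin, 42 mm diameter, 38 mm high, 55 to 115 g, flat yellow lid over a metal body with a plain white paper band. Origin: centre of the underside; z up. Loose.
- yellow_tray: Yellow open square desk tray, fixed to the desk, 98 x 98 mm outside, 90 x 90 mm inside, floor 4 mm thick, rim 12 mm above the desk. Origin: centre of its underside, on the desk; x and y along its sides, z up.
- red_small_tin: bystander: round lidded metal tin, 42 mm diameter, 38 mm high, 55 to 115 g, flat red lid over a metal body with a plain white paper band. Origin: centre of the underside; z up. Loose.
- stapler: bystander: green and black desk stapler, 135 mm long (x), 36 mm wide (y), about 55 mm high. Origin: centre of the underside.
- calculator: bystander: white desk calculator with grey keys, 150 mm long (x), 90 mm wide (y), 21 mm high. Origin: centre of the underside.

How it is judged:
At the end, for the whole second after the job is handed in: Each large tin upright (0.15 rad) on the floor of its colour's tray within 22 mm of its centre; the small tin of that colour upright on its lid within 12 mm of its axis; all released and at rest; red tin, stapler and calculator within 30 mm of their starts (horizontal distance between blue_large_tin and blue_tray below 0.022 m and z of blue_large_tin in the frame of blue_tray between 0 and 0.008 m and angle between each of blue_large_tin, blue_small_tin, yellow_large_tin, yellow_small_tin's own z axis and vertical below 0.15 rad and horizontal distance between blue_small_tin and blue_large_tin below 0.012 m and z of blue_small_tin in the frame of blue_large_tin between 0.043 and 0.053 m and linear speed of each of blue_large_tin, blue_small_tin, yellow_large_tin, yellow_small_tin below 0.02 m/s and horizontal distance between yellow_large_tin and yellow_tray below 0.022 m and z of yellow_large_tin in the frame of yellow_tray between 0 and 0.008 m and horizontal distance between yellow_small_tin and yellow_large_tin below 0.012 m and z of yellow_small_tin in the frame of yellow_large_tin between 0.043 and 0.053 m and distance of each of red_small_tin, stapler, calculator from where it was at the start of the episode below 0.03 m); the robot touches nothing.
It fails at once if a tin is tipped over (more than 0.7 rad) (angle between any of blue_large_tin, blue_small_tin, yellow_large_tin, yellow_small_tin, red_small_tin's own z axis and vertical above 0.7 rad).
It fails at once if the red tin, the stapler or the calculator is displaced by more than 30 mm (distance of any of red_small_tin, stapler, calculator from where it was at the start of the episode above 0.03 m).
It also fails if it takes over 112 s, if anything falls off the work surface, if the arm or the gripper's body presses on something with over 40 N, if the wrist force passes 120 N, or if a joint passes its speed limit or range.

## Working session

There is one attempt and no reset: what is moved stays moved. The work goes in short steps, Python scripts to look and compute and a shell command to move; the robot and the scene stay as the last step left them, time stands still between calls to the robot, and variables do not carry over. Pictures are saved under pics/ and viewed, at most 14 in all, crops included, and the job is handed in when it is done.

```bash
ls; mkdir -p pics; python3 - <<'E'
from plant import r
import cv2
for n in("scene","top"):
    c=r.read_camera(n); cv2.imwrite(f"pics/{n}0.png",c["img"][:,:,::-1])
    print(n,c["camera_matrix"],c["dist"],c["extrinsics"])
print(r.state())
E
```

```text
jog.py
pics
plant.py
scene [[444.354217     0.         319.5555701 ]
 [  0.         444.354217   204.74721369]
 [  0.           0.           1.        ]] [-0.10493022  0.          0.          0.          0.        ] [[-0.04511195  0.99885947  0.0156417   0.01890307]
 [-0.67018853 -0.0418719   0.74100882  0.32771378]
 [ 0.74081863  0.02294546  0.67131309 -1.62382777]
 [ 0.          0.          0.          1.        ]]
top [[418.33225421   0.         315.5847233 ]
 [  0.         418.33225421 200.55902824]
 [  0.           0.           1.        ]] [-0.02663331  0.          0.          0.          0.        ] [[ 0.02926089 -0.99935334 -0.02089758 -0.0084579 ]
 [ 0.99188708  0.02644216  0.12434159 -0.56975586]
 [-0.12370861 -0.02436638  0.99201938 -1.02282703]
 [ 0.          0.          0.          1.        ]]
{'time_s': 0.1, 'joints': array([-1.29939650e+00,  2.77061134e-01, -2.77152192e-02,  1.26800484e+00,
       -1.21985322e-05,  1.46739497e+00]), 'joint_vel': array([-6.40585245e-05, -8.37660048e-04,  3.45591000e-03, -1.98366880e-03,
        3.67619609e-04,  1.15806458e-03]), 'joint_efforts': array([ 1.83970960e-04, -4.46708357e+01,  2.96128356e+01,  8.42954731e-03,
       -8.41077804e-05,  8.74052489e-06]), 'eef_pos': array([ 0.22860477, -0.58094763,  0.23028235]), 'tool_rot': array([-3.13961713e+00, -1.92739216e-04,  3.74801003e-01]), 'ft_force': array([ 0.78938304, -0.17472261,  0.56916009]), 'ft_torque': array([-0.03905644,  0.0395361 ,  0.03341456]), 'gripper_force': 0.0, 'gripper_width': 0.08522541868003006}
```

View pics/top0.png

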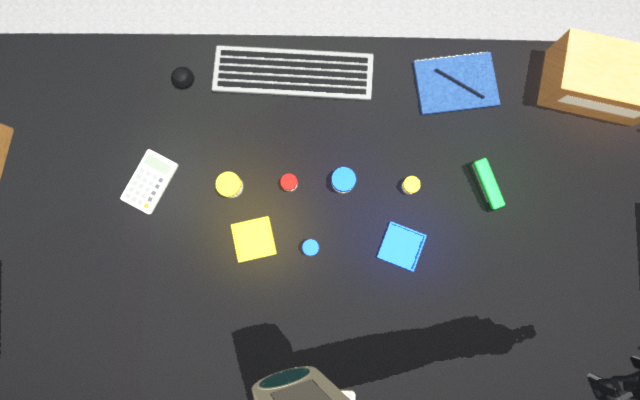

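View pics/scene0.png

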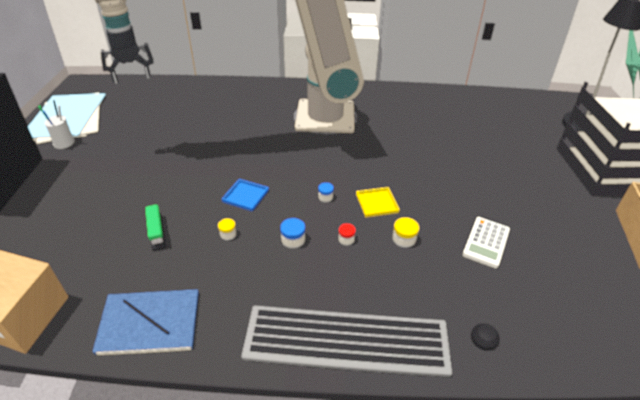

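The pictures show, in top pixels: yellow large lid (229,184), red (289,182), blue large (343,180), yellow small (411,185), blue small (311,247), yellow tray (254,239) and blue tray (402,246). I'll enlarge a crop and convert the pixels to positions.

```bash
cat >h.py <<'E'
from plant import r
import cv2, numpy as np
def to_world(c,uv,z):
    n=cv2.undistortPoints(np.float64([[uv]]),c["camera_matrix"],np.float64(c["dist"]))[0,0]
    E=c["extrinsics"]; R,t=E[:3,:3],E[:3,3]
    d=R.T@np.array([n[0],-n[1],-1]); o=-R.T@t
    return (o+d*(z-o[2])/d[2])
def to_pix(c,p):
    q=c["extrinsics"][:3,:3]@p+c["extrinsics"][:3,3]
    return cv2.projectPoints(np.float64([[q[0],-q[1],-q[2]]]),np.zeros(3),np.zeros(3),c["camera_matrix"],np.float64(c["dist"]))[0][0,0]
def crop(c,x,y,w,h,s,name,marks=()):
    im=cv2.resize(c["img"][y:y+h,x:x+w,::-1],None,fx=s,fy=s,interpolation=cv2.INTER_CUBIC)
    for m in marks:
        cv2.drawMarker(im,tuple(int(round(v)) for v in ((m[0]-x+.5)*s-.5,(m[1]-y+.5)*s-.5)),(255,0,255),0,8,1)
    cv2.imwrite("pics/"+name,im)
HUE=dict(b=(95,125),y=(22,35),r=(0,8))
def blob(c,col,uv,rad=24):
    hsv=cv2.cvtColor(c["img"],cv2.COLOR_RGB2HSV); lo,hi=HUE[col]
    m=cv2.inRange(hsv,(lo,150,90),(hi,255,255))
    n,l,s,ce=cv2.connectedComponentsWithStats(m)
    k=min((i for i in range(1,n) if s[i][4]>15),key=lambda i:np.hypot(*(ce[i]-uv)))
    return ce[k],s[k]
E
python3 - <<'E'
from h import *
c=r.read_camera("top"); s=r.read_camera("scene")
P=dict(BL=("b",(343,180),(293,227),.048),YL=("y",(229,184),(406,227),.048),BS=("b",(311,247),(326,188),.038),YS=("y",(411,185),(228,226),.038),R=("r",(289,182),(346,230),.038),BT=("b",(402,246),(245,194),.010),YT=("y",(254,239),(378,202),.008))
mk=[]
for k,(col,a,b,z) in P.items():
    ca,sa=blob(c,col,a); cb,sb=blob(s,col,b)
    zz=z-(.004 if len(k)==2 and k[1]!="T" else 0)
    p=to_world(c,ca,zz); q=to_world(s,cb,zz); print(k,ca,sa,p.round(4),cb,sb,q.round(4)); mk.append(to_pix(c,p))
crop(c,190,150,260,130,3,"topc.png",mk)
E
```

```text
BL [332.5625 175.5   ] [331 168   7  16  16] [ 0.6336 -0.0338  0.044 ] [292.2575 227.67  ] [280 218  25  21 400] [ 0.6285 -0.0608  0.044 ]Traceback (most recent call last):
  File "<stdin>", line 6, in <module>
  File "h.py", line 21, in blob
    k=min((i for i in range(1,n) if s[i][4]>15),key=lambda i:np.hypot(*(ce[i]-uv)))
ValueError: min() iterable argument is empty
```

```bash
sed -i 's/(lo,150,90)/(lo,110,90)/; s/b=(95,125),y=(22,35)/b=(95,125),y=(18,36)/' h.py
python3 - <<'E'
from h import *
c=r.read_camera("top"); s=r.read_camera("scene")
h=cv2.cvtColor(c["img"],cv2.COLOR_RGB2HSV); print([h[y,x] for x,y in((343,180),(229,184),(311,247),(411,185),(289,182),(402,246),(254,239))])
crop(c,190,150,260,130,3,"topc.png")
P=dict(BL=("b",(343,180),(293,227),.048),YL=("y",(229,184),(406,227),.048),BS=("b",(311,247),(326,188),.038),YS=("y",(411,185),(228,226),.038),R=("r",(289,182),(346,230),.038),BT=("b",(402,246),(245,194),.010),YT=("y",(254,239),(378,202),.008))
for k,(col,a,b,z) in P.items():
    ca,sa=blob(c,col,a); cb,sb=blob(s,col,b)
    zz=z-(.004 if len(k)==2 and k[1]!="T" else 0)
    p=to_world(c,ca,zz); q=to_world(s,cb,zz); print(k,ca.round(1),sa,p.round(4),cb.round(1),sb,q.round(4))
E
```

```text
[array([ 96, 128, 255], dtype=uint8), array([ 30,  96, 255], dtype=uint8), array([ 96, 117, 255], dtype=uint8), array([ 30,  82, 255], dtype=uint8), array([  3, 153, 255], dtype=uint8), array([ 95, 118, 255], dtype=uint8), array([ 30,  93, 255], dtype=uint8)]
BL [343.3 178.5] [331 166  26  26 515] [ 0.6265 -0.061   0.044 ] [292.3 227.5] [280 217  26  22 438] [ 0.628  -0.0608  0.044 ]
YL [227.3 184.8] [215 171  26  26 125] [0.603  0.2322 0.044 ] [406.2 227.1] [393 217  27  22 459] [0.609  0.2309 0.044 ]
BS [310.1 247. ] [302 239  18  17 243] [0.4526 0.0179 0.034 ] [325.5 187.7] [318 182  16  13 164] [0.453  0.0179 0.034 ]
YS [411.1 184.4] [403 176  18  17  55] [ 0.6177 -0.2336  0.034 ] [226.1 224.9] [217 218  19  15 228] [ 0.6191 -0.2342  0.034 ]
R [288.2 181.2] [280 173  18  18 242] [0.6171 0.0785 0.038 ] [346.6 229.9] [338 223  18  15 212] [0.622  0.0778 0.038 ]
BT [401.3 245.9] [ 376  221   51   51 1652] [ 0.4623 -0.2137  0.01  ] [245.  194.3] [222 179  47  32 965] [ 0.4683 -0.2127  0.01  ]
YT [250.8 238.6] [230 216  47  47 357] [0.47   0.1721 0.008 ] [377.1 201.5] [ 356  186   44   32 1027] [0.4738 0.1664 0.008 ]
```

View pics/topc.png

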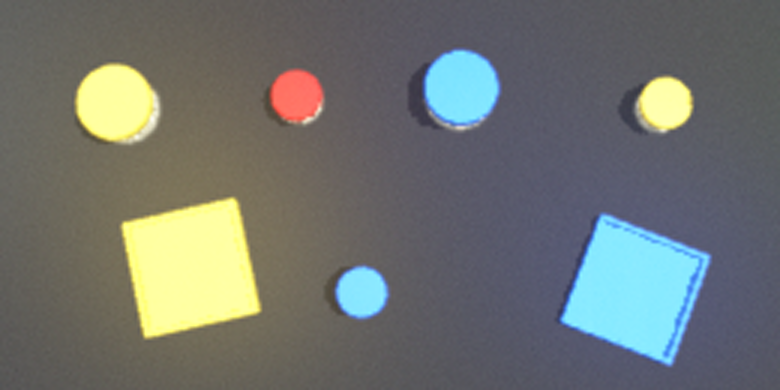

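Crop readings: yellow tray corners are (122,224), (237,198), (260,312), (145,338). Blue tray corners are (602,213), (710,256), (671,364), (560,321). Yellow is desaturated by the glare, so I'll lower the saturation threshold.

```bash
sed -i 's/(lo,110,90)/(lo,68,90)/' h.py
python3 - <<'E'
from h import *
c=r.read_camera("top"); s=r.read_camera("scene")
P=dict(BL=("b",(343,180),(293,227),.048),YL=("y",(229,184),(406,227),.048),BS=("b",(311,247),(326,188),.038),YS=("y",(411,185),(228,226),.038),R=("r",(289,182),(346,230),.038))
for k,(col,a,b,z) in P.items():
    ca,sa=blob(c,col,a); cb,sb=blob(s,col,b)
    p=to_world(c,ca,z-.001); q=to_world(s,cb,z-.004); print(k,ca.round(1),sa,p.round(4),sb,q.round(4))
f=lambda X:(190+(X[0]+.5)/3-.5,150+(X[1]+.5)/3-.5)
for n,L in dict(YT=[(122,224),(237,198),(260,312),(145,338)],BT=[(602,213),(710,256),(671,364),(560,321)]).items():
    w=np.array([to_world(c,f(X),.012)[:2] for X in L]); print(n,w.mean(0).round(4),np.linalg.norm(np.diff(w,axis=0),axis=1).round(4),np.degrees(np.arctan2(*(w[1]-w[0])[::-1])))
E
```

```text
BL [343.4 178.5] [331 166  26  26 543] [ 0.626 -0.061  0.047] [280 217  26  22 468] [ 0.6279 -0.0607  0.044 ]
YL [227.5 183.8] [215 171  27  27 569] [0.6051 0.2312 0.047 ] [393 216  27  23 490] [0.6094 0.2303 0.044 ]
BS [310.2 247.1] [301 238  19  19 260] [0.4523 0.0173 0.037 ] [318 182  16  13 177] [0.4535 0.018  0.034 ]
YS [411.5 183.9] [403 175  18  18 262] [ 0.6186 -0.2339  0.037 ] [217 217  19  16 248] [ 0.6191 -0.2343  0.034 ]
R [288.2 181.3] [280 173  18  18 257] [0.6172 0.0785 0.037 ] [338 222  18  17 228] [0.6187 0.0781 0.034 ]
YT [0.4693 0.165 ] [0.1015 0.0996 0.1004] -75.63127213869075
BT [ 0.4627 -0.2141] [0.0981 0.0974 0.0995] -110.37764611610396
```
Good agreement. YL x maybe 0.607.  

```bash
echo '[[0,0,0,0,0,-0.15],[0,0,0,0,0,-0.15],[0,0,0,0,0,-0.15],[0,0,0,0,0,-0.15],[0,0,0,0,0,-0.15]]' > path.dat && python3 jog.py path.dat 0.085 40
echo '[[0,0,0,0,0,-0.15],[0,0,0,0,0,-0.15],[0,0,0,0,0,-0.146],[0,0,0,0,0,0],[0,0,0,0,0,0]]' > path.dat && python3 jog.py path.dat
```

```text
time_s: 0.9
eef_pos: [0.2288, -0.5816, 0.2313]
tool_rot: [3.142, 0.0, 1.131]
ft_force: [-0.1, -0.5, 0.6]
gripper_width: 0.0852
gripper_force: 0.0
time_s: 1.4
eef_pos: [0.2288, -0.5816, 0.2313]
tool_rot: [3.142, -0.0, 1.568]
ft_force: [-0.2, 0.2, -0.9]
gripper_width: 0.0853
gripper_force: 0.0
```

The rows are not in the units I measure in: shifts go in shares of 50 mm. I convert before sending: 0.0265 m is 0.53, 0.035 m is 0.7.

```bash
for i in 1 2 ; do echo '[[0.7,0.53,0,0,0,0],[0.7,0.53,0,0,0,0],[0.7,0.53,0,0,0,0],[0.7,0.53,0,0,0,0],[0.7,0.53,0,0,0,0]]' > path.dat && python3 jog.py path.dat |sed -n 2,3p; done
echo '[[0.7,0.53,0.4,0,0,0],[0.7,0.53,0.4,0,0,0],[0.7,0.53,0.4,0,0,0],[0.7,0.53,0.4,0,0,0],[0.6,0.53,0.4,0,0,0]]' > path.dat && python3 jog.py path.dat
echo '[[0,0,0,0,0,0],[0,0,0,0,0,0]]' > path.dat && python3 jog.py path.dat
```

```text
eef_pos: [0.3621, -0.4053, 0.2315]
tool_rot: [3.141, 0.0, 1.568]
eef_pos: [0.4947, -0.2301, 0.2316]
tool_rot: [3.141, 0.0, 1.568]
time_s: 2.9
eef_pos: [0.6272, -0.0596, 0.1307]
tool_rot: [3.141, 0.0, 1.569]
ft_force: [0.1, -0.6, 0.1]
gripper_width: 0.0849
gripper_force: 0.0
time_s: 3.1
eef_pos: [0.6259, -0.0609, 0.1304]
tool_rot: [-3.14, 0.0, 1.571]
ft_force: [-0.7, -0.6, 0.5]
gripper_width: 0.0851
gripper_force: 0.0
```

In the tool's units: 0.01 m is 0.2, 0.001 m is 0.02.

```bash
echo '[[0,0.02,0.6,0,0,0],[0,0,0.6,0,0,0],[0,0,0.6,0,0,0],[0,0,0.4,0,0,0],[0,0,0.2,0,0,0]]' > path.dat && python3 jog.py path.dat
echo '[[0,0,0,0,0,0],[0,0,0,0,0,0],[0,0,0,0,0,0],[0,0,0,0,0,0],[0,0,0,0,0,0]]' > path.dat && python3 jog.py path.dat 0.05 35
echo '[[0,0,0,0,0,0],[0,0,0,0,0,0],[0,0,0,0,0,0],[0,0,0,0,0,0],[0,0,0,0,0,0]]' > path.dat && python3 jog.py path.dat
```

```text
time_s: 3.6
eef_pos: [0.6256, -0.0629, 0.0103]
tool_rot: [-3.139, -0.0, 1.568]
ft_force: [0.0, 0.7, -0.9]
gripper_width: 0.0853
gripper_force: 0.0
time_s: 4.1
eef_pos: [0.6284, -0.062, 0.0127]
tool_rot: [3.139, 0.001, 1.571]
ft_force: [-0.3, -0.3, 4.3]
gripper_width: 0.0609
gripper_force: 39.1
time_s: 4.6
eef_pos: [0.6285, -0.062, 0.0127]
tool_rot: [3.139, 0.001, 1.571]
ft_force: [-0.7, -1.3, 6.3]
gripper_width: 0.0613
gripper_force: 39.4
```

```bash
echo '[[0,0,-0.2,0,0,0],[0,0,-0.4,0,0,0],[0,0,-0.4,0,0,0],[0,0,-0.4,0,0,0],[0,0,-0.2,0,0,0]]' > path.dat && python3 jog.py path.dat
echo '[[-0.2,-0.2,0,0,0,0],[-0.4,-0.4,0,0,0,0],[-0.4,-0.44,0,0,0,0],[-0.4,-0.44,0,0,0,0],[-0.4,-0.44,0,0,0,0]]' > path.dat && python3 jog.py path.dat |sed -n 2,3p
echo '[[-0.4,-0.44,0,0,0,0],[-0.4,-0.44,0,0,0,0],[-0.3,-0.3,0,0,0,0],[-0.14,-0.2,0,0,0,0],[0,0,0,0,0,0]]' > path.dat && python3 jog.py path.dat
echo '[[0,0,0,0,0,0],[0,0,0,0,0,0]]' > path.dat && python3 jog.py path.dat
```

```text
time_s: 5.1
eef_pos: [0.6281, -0.0615, 0.0931]
tool_rot: [3.14, 0.0, 1.571]
ft_force: [1.3, -0.6, -2.2]
gripper_width: 0.0609
gripper_force: 38.7
eef_pos: [0.5283, -0.1521, 0.0897]
tool_rot: [-3.138, -0.001, 1.571]
time_s: 6.1
eef_pos: [0.4599, -0.2137, 0.0902]
tool_rot: [-3.139, -0.001, 1.568]
ft_force: [-0.3, 0.6, -2.3]
gripper_width: 0.0607
gripper_force: 38.8
time_s: 6.3
eef_pos: [0.4628, -0.2131, 0.0912]
tool_rot: [3.141, -0.0, 1.572]
ft_force: [-0.1, 0.0, -1.3]
gripper_width: 0.0613
gripper_force: 38.8
```

In the tool's units: 0.02 m is 0.4, 0.015 m is 0.3.

```bash
echo '[[0,0.02,0.4,0,0,0],[0,0,0.4,0,0,0],[0,0,0.3,0,0,0],[0,0,0.2,0,0,0],[0,0,0.06,0,0,0]]' > path.dat && python3 jog.py path.dat
echo '[[0,0,0.04,0,0,0],[0,0,0.04,0,0,0],[0,0,0.02,0,0,0],[0,0,0.02,0,0,0],[0,0,0,0,0,0]]' > path.dat && python3 jog.py path.dat
```

```text
time_s: 6.8
eef_pos: [0.463, -0.2127, 0.0222]
tool_rot: [-3.14, -0.001, 1.572]
ft_force: [-0.7, -0.1, -1.8]
gripper_width: 0.061
gripper_force: 38.8
time_s: 7.3
eef_pos: [0.4634, -0.2138, 0.0176]
tool_rot: [3.141, 0.0, 1.571]
ft_force: [-0.7, 0.5, -2.1]
gripper_width: 0.0615
gripper_force: 38.8
```

```bash
python3 - <<'E'
from h import *
print(r.state()["eef_pos"])
s=r.read_camera("scene"); crop(s,180,110,160,110,5,"place1.png")
E
```

```text
[ 0.46344394 -0.21377544  0.01755397]
```

View pics/place1.png

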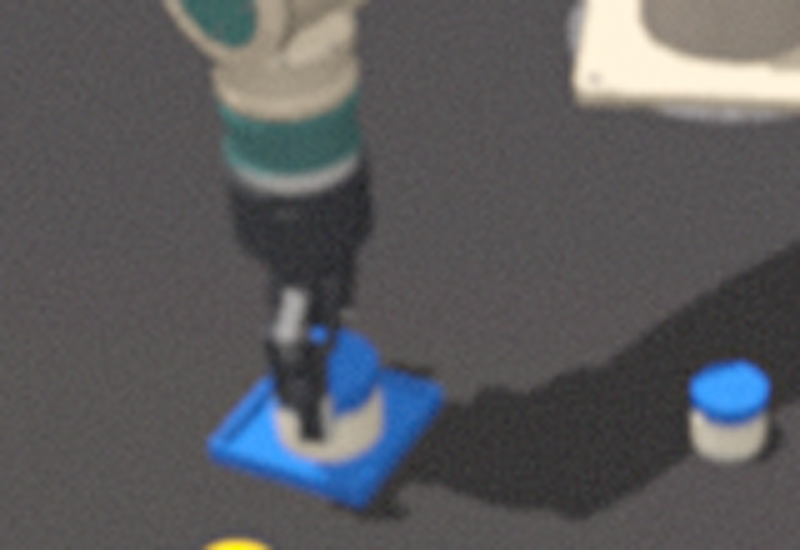

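The picture shows the tin gripped at about (330,400), upright and near the tray's centre. I'll lower it to contact and release.

```bash
echo '[[0,0,0.02,0,0,0],[0,0,0.02,0,0,0],[0,0,0,0,0,0]]' > path.dat && python3 jog.py path.dat
echo '[[0,0,0,0,0,0],[0,0,0,0,0,0],[0,0,0,0,0,0]]' > path.dat && python3 jog.py path.dat 0.08 
echo '[[0,0,-0.2,0,0,0],[0,0,-0.4,0,0,0],[0,0,-0.8,0,0,0],[0,0,-0.8,0,0,0],[0,0,0,0,0,0]]' > path.dat && python3 jog.py path.dat 0.085
```

```text
time_s: 7.65
eef_pos: [0.4636, -0.2138, 0.0167]
tool_rot: [3.141, 0.0, 1.571]
ft_force: [-3.4, 1.7, 8.2]
gripper_width: 0.0611
gripper_force: 39.9
time_s: 7.95
eef_pos: [0.4635, -0.2137, 0.0153]
tool_rot: [3.141, 0.0, 1.571]
ft_force: [-0.4, -0.0, 0.3]
gripper_width: 0.08
gripper_force: 0.0
time_s: 8.45
eef_pos: [0.4677, -0.2163, 0.1319]
tool_rot: [3.131, 0.007, 1.571]
ft_force: [-0.3, -1.3, 1.2]
gripper_width: 0.0848
gripper_force: 0.0
```

```bash
for i in 1 2 ; do echo '[[0.8,0.26,0,0,0,0],[0.8,0.26,0,0,0,0],[0.8,0.26,0,0,0,0],[0.8,0.26,0,0,0,0],[0.8,0.26,0,0,0,0]]' > path.dat && python3 jog.py path.dat |sed -n 2,3p; done
echo '[[0.6,0.2,0,0,0,0],[0.3,0.06,0,0,0,0],[0,0,0,0,0,0],[0,0,0,0,0,0]]' > path.dat && python3 jog.py path.dat
python3 - <<'E'
from h import *
c=r.read_camera("top"); p=blob(c,"b",(402,240)); print(p)
E
```

```text
eef_pos: [0.5285, -0.012, 0.1255]
tool_rot: [3.141, 0.0, 1.571]
eef_pos: [0.5934, 0.1881, 0.1253]
tool_rot: [-3.141, 0.0, 1.571]
time_s: 9.85
eef_pos: [0.6056, 0.2306, 0.125]
tool_rot: [-3.14, 0.001, 1.571]
ft_force: [-0.5, 0.1, -0.3]
gripper_width: 0.0851
gripper_force: 0.0
(array([401.69583843, 245.95716034]), array([ 376,  221,   52,   51, 1634], dtype=int32))
```

```bash
echo '[[0,0.03,0.6,0,0,0],[0,0,0.6,0,0,0],[0,0,0.6,0,0,0],[0,0,0.4,0,0,0],[0,0,0.06,0,0,0]]' > path.dat && python3 jog.py path.dat
echo '[[0,0,0,0,0,0],[0,0,0,0,0,0],[0,0,0,0,0,0],[0,0,0,0,0,0],[0,0,0,0,0,0]]' > path.dat && python3 jog.py path.dat 0.05 35
echo '[[0,0,0,0,0,0],[0,0,0,0,0,0]]' > path.dat && python3 jog.py path.dat
echo '[[0,0,-0.2,0,0,0],[0,0,-0.4,0,0,0],[0,0,-0.4,0,0,0],[0,0,-0.4,0,0,0],[0,0,-0.2,0,0,0]]' > path.dat && python3 jog.py path.dat
```

```text
time_s: 10.4
eef_pos: [0.6045, 0.2288, 0.0092]
tool_rot: [-3.135, 0.002, 1.569]
ft_force: [-0.4, -0.8, 0.1]
gripper_width: 0.0849
gripper_force: 0.0
time_s: 10.9
eef_pos: [0.6091, 0.2315, 0.0139]
tool_rot: [3.139, -0.0, 1.571]
ft_force: [-0.1, -2.1, 4.1]
gripper_width: 0.0612
gripper_force: 39.2
time_s: 11.1
eef_pos: [0.6091, 0.2315, 0.0139]
tool_rot: [3.139, 0.0, 1.571]
ft_force: [-0.1, -1.9, 5.7]
gripper_width: 0.0612
gripper_force: 39.3
time_s: 11.6
eef_pos: [0.6086, 0.2318, 0.0943]
tool_rot: [3.139, -0.001, 1.571]
ft_force: [0.7, 0.2, -0.9]
gripper_width: 0.0614
gripper_force: 38.6
```

In the tool's units: -0.021 m is -0.42, -0.02 m is -0.4.

```bash
echo '[[-0.1,-0.2,0,0,0,0],[-0.2,-0.4,0,0,0,0],[-0.2,-0.42,0,0,0,0],[-0.2,-0.42,0,0,0,0],[-0.2,-0.42,0,0,0,0]]' > path.dat && python3 jog.py path.dat |sed -n 2,3p
echo '[[-0.2,-0.42,0,0,0,0],[-0.14,-0.3,0,0,0,0],[-0.086,-0.172,0,0,0,0],[0,0,0,0,0,0],[0,0,0,0,0,0]]' > path.dat && python3 jog.py path.dat
echo '[[0,0,0.4,0,0,0],[0,0,0.4,0,0,0],[0,0,0.3,0,0,0],[0,0,0.24,0,0,0],[0,0,0.06,0,0,0]]' > path.dat && python3 jog.py path.dat
echo '[[0,0,0.04,0,0,0],[0,0,0.02,0,0,0],[0,0,0.02,0,0,0],[0,0,0,0,0,0]]' > path.dat && python3 jog.py path.dat
```

```text
eef_pos: [0.5117, 0.1854, 0.0906]
tool_rot: [-3.138, 0.001, 1.571]
time_s: 12.6
eef_pos: [0.4704, 0.1652, 0.0921]
tool_rot: [3.141, -0.0, 1.571]
ft_force: [0.7, 0.1, -1.4]
gripper_width: 0.061
gripper_force: 38.7
time_s: 13.1
eef_pos: [0.4699, 0.1651, 0.021]
tool_rot: [-3.14, 0.0, 1.571]
ft_force: [-0.8, -0.3, -1.8]
gripper_width: 0.0615
gripper_force: 38.7
time_s: 13.5
eef_pos: [0.4707, 0.1652, 0.0188]
tool_rot: [3.141, -0.0, 1.571]
ft_force: [0.6, -0.8, -1.8]
gripper_width: 0.0613
gripper_force: 38.7
```

```bash
echo '[[0,0,0.02,0,0,0],[0,0,0.02,0,0,0],[0,0,0,0,0,0]]' > path.dat && python3 jog.py path.dat
echo '[[0,0,0,0,0,0],[0,0,0,0,0,0],[0,0,0,0,0,0]]' > path.dat && python3 jog.py path.dat 0.08 
echo '[[0,0,-0.2,0,0,0],[0,0,-0.4,0,0,0],[0,0,-0.8,0,0,0],[0,0,-0.8,0,0,0],[0,0,0,0,0,0]]' > path.dat && python3 jog.py path.dat 0.085
```

```text
time_s: 13.8
eef_pos: [0.4708, 0.1652, 0.0178]
tool_rot: [3.141, -0.0, 1.571]
ft_force: [-2.7, -0.2, 8.2]
gripper_width: 0.0611
gripper_force: 39.7
time_s: 14.1
eef_pos: [0.4704, 0.1651, 0.0164]
tool_rot: [3.141, -0.0, 1.571]
ft_force: [0.3, -0.1, -0.4]
gripper_width: 0.0802
gripper_force: 0.0
time_s: 14.6
eef_pos: [0.4752, 0.1662, 0.1328]
tool_rot: [3.13, -0.003, 1.571]
ft_force: [1.4, -0.4, -0.1]
gripper_width: 0.0849
gripper_force: 0.0
```

In the tool's units: -0.04 m is -0.8, -0.02 m is -0.4.

```bash
echo '[[-0.8,-0.1,0,0,0,0],[-0.8,-0.1,0,0,0,0],[-0.8,-0.1,0,0,0,0],[-0.4,-0.06,0,0,0,0],[-0.152,0,0,0,0,0]]' > path.dat && python3 jog.py path.dat |sed -n 2,3p
echo '[[0,0,0.4,0,0,0],[0,0,0.6,0,0,0],[0,0,0.6,0,0,0],[0,0,0.4,0,0,0],[0,0,0.2,0,0,0]]' > path.dat && python3 jog.py path.dat
echo '[[0,0,0.1,0,0,0],[0,0,0,0,0,0],[0,0,0,0,0,0]]' > path.dat && python3 jog.py path.dat
```

```text
eef_pos: [0.4513, 0.0159, 0.1261]
tool_rot: [-3.141, 0.0, 1.568]
time_s: 15.6
eef_pos: [0.4505, 0.0182, 0.0143]
tool_rot: [-3.138, -0.001, 1.572]
ft_force: [-0.5, 0.3, 0.1]
gripper_width: 0.0853
gripper_force: 0.0
time_s: 15.9
eef_pos: [0.4533, 0.0175, 0.0122]
tool_rot: [3.14, 0.0, 1.571]
ft_force: [0.4, 0.8, 0.9]
gripper_width: 0.0853
gripper_force: 0.0
```

In the tool's units: 0.003 m is 0.06.

```bash
echo '[[0,0,0.06,0,0,0],[0,0,0.06,0,0,0],[0,0,0,0,0,0]]' > path.dat && python3 jog.py path.dat |sed -n 2p
echo '[[0,0,0,0,0,0],[0,0,0,0,0,0],[0,0,0,0,0,0],[0,0,0,0,0,0],[0,0,0,0,0,0]]' > path.dat && python3 jog.py path.dat 0.03 30
echo '[[0,0,0,0,0,0],[0,0,0,0,0,0],[0,0,0,0,0,0]]' > path.dat && python3 jog.py path.dat
echo '[[0,0,-0.2,0,0,0],[0,0,-0.6,0,0,0],[0,0,-0.6,0,0,0],[0,0,-0.6,0,0,0],[0,0,-0.4,0,0,0]]' > path.dat && python3 jog.py path.dat
echo '[[0,0,0,0,0,0],[0,0,0,0,0,0]]' > path.dat && python3 jog.py path.dat
python3 - <<'E'
from h import *
c=r.read_camera("top"); s=r.read_camera("scene")
crop(c,220,150,210,120,3.8,"t2.png")
crop(s,200,100,210,120,3.8,"s2.png")
E
```

```text
eef_pos: [0.4521, 0.0175, 0.0053]
time_s: 16.7
eef_pos: [0.4524, 0.0174, 0.0056]
tool_rot: [3.141, 0.0, 1.571]
ft_force: [-1.0, 0.1, 2.8]
gripper_width: 0.0415
gripper_force: 30.4
time_s: 17.0
eef_pos: [0.4523, 0.0174, 0.0055]
tool_rot: [3.141, 0.0, 1.571]
ft_force: [-1.3, -0.3, 5.0]
gripper_width: 0.0415
gripper_force: 30.4
time_s: 17.5
eef_pos: [0.453, 0.0175, 0.1277]
tool_rot: [3.139, 0.0, 1.571]
ft_force: [0.3, 0.6, -1.1]
gripper_width: 0.0415
gripper_force: 30.7
time_s: 17.7
eef_pos: [0.4521, 0.0175, 0.1253]
tool_rot: [3.141, 0.0, 1.571]
ft_force: [-0.7, -0.1, -1.0]
gripper_width: 0.0413
gripper_force: 30.7
```

View pics/t2.png

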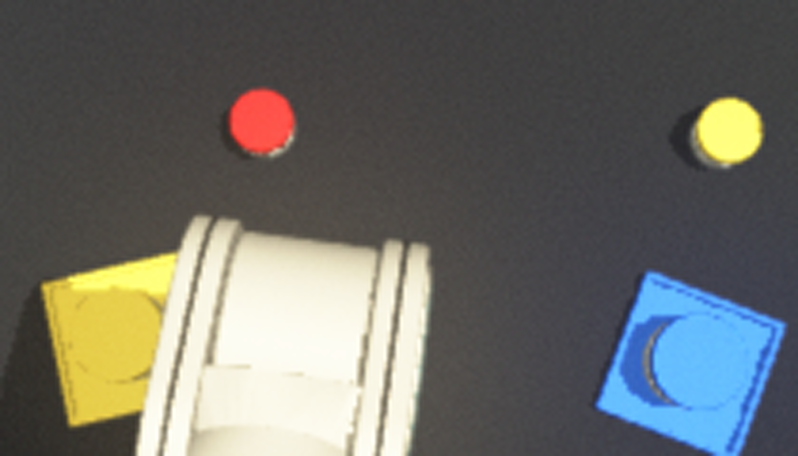

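View pics/s2.png

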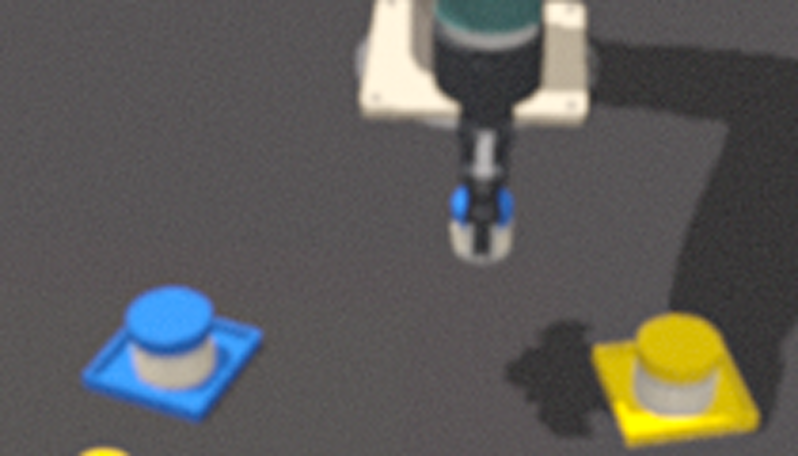

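In t2 the blue lid is centred at about (704,362) in its tray. In s2 the blue lid top is at (170,312), the yellow lid top at (680,341), and the small blue tin hangs upright. I'll compute the positions from these.

```bash
python3 - <<'E'
from h import *
c=r.read_camera("top"); s=r.read_camera("scene")
f=lambda X,o:(o[0]+(X[0]+.5)/3.8-.5,o[1]+(X[1]+.5)/3.8-.5)
print(to_world(c,f((704,362),(220,150)),.052),to_world(s,f((170,312),(200,100)),.052),to_world(s,f((680,341),(200,100)),.052))
E
```

```text
[ 0.46410954 -0.21492585  0.052     ] [ 0.46271255 -0.2114597   0.052     ] [0.47217995 0.16618564 0.052     ]
```

In the tool's units: -0.035 m is -0.7, -0.03 m is -0.6.

```bash
echo '[[-0.3,0.02,0,0,0,0],[-0.6,0.03,0,0,0,0],[-0.7,0.03,0,0,0,0],[-0.7,0.03,0,0,0,0],[-0.7,0.03,0,0,0,0]]' > path.dat && python3 jog.py path.dat |sed -n 2,3p
echo '[[-0.7,0.04,0,0,0,0],[-0.6,0.04,0,0,0,0],[-0.32,0.01,0,0,0,0],[0,0,0,0,0,0],[0,0,0,0,0,0]]' > path.dat && python3 jog.py path.dat
echo '[[0,0,0.3,0,0,0],[0,0,0.4,0,0,0],[0,0,0.3,0,0,0],[0,0,0.16,0,0,0],[0,0,0,0,0,0]]' > path.dat && python3 jog.py path.dat
echo '[[0,0,0.02,0,0,0],[0,0,0,0,0,0],[0,0,0,0,0,0]]' > path.dat && python3 jog.py path.dat
```

```text
eef_pos: [0.4583, -0.1334, 0.1241]
tool_rot: [-3.14, -0.001, 1.571]
time_s: 18.9
eef_pos: [0.4629, -0.2126, 0.1245]
tool_rot: [-3.14, -0.002, 1.571]
ft_force: [0.0, 0.4, -0.5]
gripper_width: 0.0413
gripper_force: 30.7
time_s: 19.4
eef_pos: [0.4624, -0.2116, 0.066]
tool_rot: [-3.139, -0.002, 1.572]
ft_force: [-0.7, -0.9, -0.4]
gripper_width: 0.0411
gripper_force: 30.7
time_s: 19.7
eef_pos: [0.4644, -0.2138, 0.0671]
tool_rot: [3.14, 0.001, 1.571]
ft_force: [-0.4, 0.4, 0.2]
gripper_width: 0.0411
gripper_force: 30.7
```

```bash
echo '[[0,0,0.06,0,0,0],[0,0,0.04,0,0,0],[0,0,0.04,0,0,0],[0,0,0.02,0,0,0],[0,0,0,0,0,0]]' > path.dat && python3 jog.py path.dat
echo '[[0,0,0.02,0,0,0],[0,0,0.01,0,0,0],[0,0,0,0,0,0]]' > path.dat && python3 jog.py path.dat
```

```text
time_s: 20.2
eef_pos: [0.4634, -0.2134, 0.058]
tool_rot: [-3.141, -0.0, 1.571]
ft_force: [-0.1, -0.4, -0.6]
gripper_width: 0.0417
gripper_force: 30.7
time_s: 20.5
eef_pos: [0.4638, -0.2136, 0.0575]
tool_rot: [3.142, 0.0, 1.571]
ft_force: [-1.4, 1.2, 4.9]
gripper_width: 0.0412
gripper_force: 31.3
```

Contact. I'll release, lift and go to the yellow small tin.

In the tool's units: 0.04 m is 0.8, -0.03 m is -0.6.

```bash
echo '[[0,0,0,0,0,0],[0,0,0,0,0,0],[0,0,0,0,0,0],[0,0,0,0,0,0]]' > path.dat && python3 jog.py path.dat 0.075
echo '[[0,0,-0.2,0,0,0],[0,0,-0.4,0,0,0],[0,0,-0.6,0,0,0],[0,0,-0.4,0,0,0],[0,0,0,0,0,0]]' > path.dat && python3 jog.py path.dat 0.085
echo '[[0,0.6,0,0,0,0],[-0.1,0.8,0,0,0,0],[-0.1,0.8,0,0,0,0],[-0.1,0.6,0,0,0,0],[-0.104,0.302,0,0,0,0]]' > path.dat && python3 jog.py path.dat
echo '[[0,0,0.4,0,0,0],[0,0,0.6,0,0,0],[0,0,0.6,0,0,0],[0,0,0.4,0,0,0],[0,0,0,0,0,0]]' > path.dat && python3 jog.py path.dat
```

```text
time_s: 20.9
eef_pos: [0.4637, -0.2135, 0.0567]
tool_rot: [-3.142, -0.0, 1.571]
ft_force: [-0.1, 0.1, 0.5]
gripper_width: 0.0749
gripper_force: 0.0
time_s: 21.4
eef_pos: [0.4664, -0.2151, 0.1408]
tool_rot: [3.135, 0.004, 1.571]
ft_force: [0.5, -0.3, -0.0]
gripper_width: 0.0849
gripper_force: 0.0
time_s: 21.9
eef_pos: [0.6211, -0.2337, 0.1358]
tool_rot: [3.141, -0.0, 1.572]
ft_force: [-1.0, 0.8, -0.5]
gripper_width: 0.0847
gripper_force: 0.0
time_s: 22.4
eef_pos: [0.615, -0.2318, 0.0321]
tool_rot: [-3.133, -0.004, 1.571]
ft_force: [-0.6, 0.3, -0.8]
gripper_width: 0.0849
gripper_force: 0.0
```

```bash
python3 - <<'E'
from h import *
s=r.read_camera("scene"); crop(s,180,110,160,130,4.6,"s3.png"); print(r.state()["eef_pos"])
E
```

```text
[ 0.6166286  -0.23264611  0.03433852]
```

View pics/s3.png

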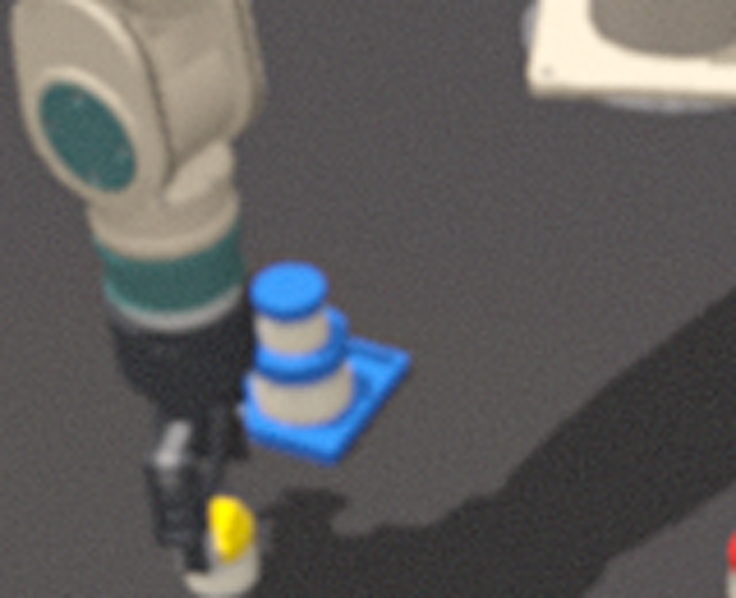

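The blue stack stands centred in its tray, with the small lid at (290,290). The fingers straddle the yellow small tin at (225,545), so I'll grasp it.

In the tool's units: 0.015 m is 0.3, 0.01 m is 0.2.

```bash
echo '[[0,0,0.3,0,0,0],[0,0,0.2,0,0,0],[0,0,0.1,0,0,0],[0,0,0,0,0,0],[0,0,0,0,0,0]]' > path.dat && python3 jog.py path.dat|sed -n 2,3p
echo '[[0,0,0,0,0,0],[0,0,0,0,0,0],[0,0,0,0,0,0],[0,0,0,0,0,0],[0,0,0,0,0,0]]' > path.dat && python3 jog.py path.dat 0.03 30
echo '[[0,0,0,0,0,0],[0,0,0,0,0,0],[0,0,0,0,0,0]]' > path.dat && python3 jog.py path.dat
echo '[[0,0,-0.2,0,0,0],[0,0,-0.6,0,0,0],[0,0,-0.6,0,0,0],[0,0,-0.8,0,0,0],[0,0,-0.4,0,0,0]]' > path.dat && python3 jog.py path.dat
echo '[[0,0,0,0,0,0],[0,0,0,0,0,0]]' > path.dat && python3 jog.py path.dat
```

```text
eef_pos: [0.619, -0.2338, 0.007]
tool_rot: [3.141, 0.0, 1.571]
time_s: 23.45
eef_pos: [0.6192, -0.2339, 0.0074]
tool_rot: [3.141, 0.0, 1.571]
ft_force: [-1.0, 1.3, 2.7]
gripper_width: 0.041
gripper_force: 30.7
time_s: 23.75
eef_pos: [0.6192, -0.2339, 0.0074]
tool_rot: [3.141, 0.0, 1.571]
ft_force: [-0.6, 0.9, 4.9]
gripper_width: 0.0413
gripper_force: 30.8
time_s: 24.25
eef_pos: [0.6202, -0.2343, 0.1404]
tool_rot: [3.138, 0.002, 1.571]
ft_force: [1.5, -1.0, -1.0]
gripper_width: 0.0412
gripper_force: 30.6
time_s: 24.45
eef_pos: [0.6185, -0.2335, 0.1365]
tool_rot: [-3.141, -0.0, 1.571]
ft_force: [-0.1, 0.0, -0.7]
gripper_width: 0.0415
gripper_force: 30.6
```

In the tool's units: 0.035 m is 0.7, 0.015 m is 0.3.

```bash
echo '[[0.3,-0.1,0,0,0,0],[0.7,-0.26,0,0,0,0],[0.7,-0.26,0,0,0,0],[0.7,-0.26,0,0,0,0],[0.7,-0.26,0,0,0,0]]' > path.dat && python3 jog.py path.dat |sed -n 2,3p
echo '[[0.7,-0.26,0,0,0,0],[0.7,-0.26,0,0,0,0],[0.7,-0.26,0,0,0,0],[0.7,-0.26,0,0,0,0],[0.7,-0.26,0,0,0,0]]' > path.dat && python3 jog.py path.dat |sed -n 2,3p
echo '[[0.7,-0.26,0,0,0,0],[0.4,-0.16,0,0,0,0],[0.274,-0.094,0,0,0,0],[0,0,0,0,0,0],[0,0,0,0,0,0]]' > path.dat && python3 jog.py path.dat
echo '[[0,0,0.4,0,0,0],[0,0,0.4,0,0,0],[0,0,0.3,0,0,0],[0,0,0.22,0,0,0],[0,0,0,0,0,0]]' > path.dat && python3 jog.py path.dat
echo '[[0,0,0.02,0,0,0],[0,0,0,0,0,0],[0,0,0,0,0,0]]' > path.dat && python3 jog.py path.dat
```

```text
eef_pos: [0.5586, -0.0761, 0.1343]
tool_rot: [-3.137, -0.002, 1.571]
eef_pos: [0.4933, 0.0981, 0.1346]
tool_rot: [-3.137, -0.0, 1.571]
time_s: 25.95
eef_pos: [0.4704, 0.1648, 0.136]
tool_rot: [-3.14, 0.001, 1.571]
ft_force: [0.5, -0.1, -0.5]
gripper_width: 0.0414
gripper_force: 30.6
time_s: 26.45
eef_pos: [0.4699, 0.1638, 0.0691]
tool_rot: [-3.138, 0.001, 1.569]
ft_force: [-0.6, 0.9, -1.0]
gripper_width: 0.0412
gripper_force: 30.6
time_s: 26.75
eef_pos: [0.4719, 0.1651, 0.0707]
tool_rot: [3.14, -0.0, 1.571]
ft_force: [-0.2, -0.0, -0.3]
gripper_width: 0.0412
gripper_force: 30.6
```

In the tool's units: 0.003 m is 0.06, 0.002 m is 0.04.

```bash
echo '[[0,0,0.06,0,0,0],[0,0,0.06,0,0,0],[0,0,0.04,0,0,0],[0,0,0.02,0,0,0],[0,0,0,0,0,0]]' > path.dat && python3 jog.py path.dat
echo '[[0,0,0.02,0,0,0],[0,0,0.01,0,0,0],[0,0,0,0,0,0]]' > path.dat && python3 jog.py path.dat
```

```text
time_s: 27.25
eef_pos: [0.4708, 0.165, 0.0605]
tool_rot: [-3.141, 0.0, 1.571]
ft_force: [-0.4, -0.1, -1.6]
gripper_width: 0.0412
gripper_force: 30.6
time_s: 27.55
eef_pos: [0.4712, 0.165, 0.0594]
tool_rot: [3.141, -0.0, 1.571]
ft_force: [-0.7, 0.2, 0.4]
gripper_width: 0.0409
gripper_force: 30.8
```

In the tool's units: 0.0005 m is 0.01.

```bash
echo '[[0,0,0.01,0,0,0],[0,0,0,0,0,0]]' > path.dat && python3 jog.py path.dat |sed -n 2,4p
echo '[[0,0,0,0,0,0],[0,0,0,0,0,0],[0,0,0,0,0,0],[0,0,0,0,0,0]]' > path.dat && python3 jog.py path.dat 0.075
echo '[[0,0,-0.2,0,0,0],[0,0,-0.4,0,0,0],[0,0,-0.6,0,0,0],[0,0,-0.6,0,0,0],[0,0,-0.4,0,0,0]]' > path.dat && python3 jog.py path.dat 0.085
echo '[[-0.8,0,0,0,0,0],[-0.8,0,0,0,0,0],[-0.8,0,0,0,0,0],[-0.8,0,0,0,0,0],[0,0,0,0,0,0]]' > path.dat && python3 jog.py path.dat
echo '[[0,0,0,0,0,0],[0,0,0,0,0,0],[0,0,0,0,0,0]]' > path.dat && python3 jog.py path.dat |sed -n 2p
python3 - <<'E'
from h import *
s=r.read_camera("scene"); crop(s,130,130,400,150,2,"s4.png")
E
```

```text
eef_pos: [0.4712, 0.165, 0.0594]
tool_rot: [3.141, -0.0, 1.571]
ft_force: [-1.8, -0.5, 4.3]
time_s: 28.15
eef_pos: [0.4711, 0.165, 0.0587]
tool_rot: [-3.142, 0.0, 1.571]
ft_force: [-0.3, -0.4, -1.8]
gripper_width: 0.0753
gripper_force: 0.0
time_s: 28.65
eef_pos: [0.4722, 0.1652, 0.1718]
tool_rot: [3.138, -0.001, 1.571]
ft_force: [0.7, 0.4, -0.6]
gripper_width: 0.0851
gripper_force: 0.0
time_s: 29.15
eef_pos: [0.4716, 0.0013, 0.1698]
tool_rot: [3.14, 0.002, 1.565]
ft_force: [0.1, 0.8, -0.1]
gripper_width: 0.085
gripper_force: 0.0
eef_pos: [0.471, 0.0061, 0.1689]
```

View pics/s4.png

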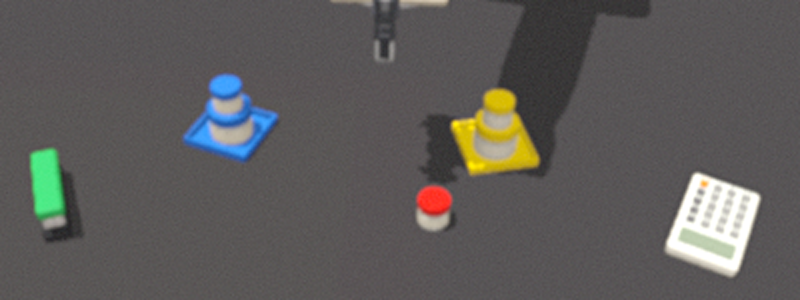

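Both stacks stand centred in their trays, with small lids at (226,87) blue and (500,100) yellow. The red tin, stapler and calculator are in their original places.

```bash
python3 -c "
from plant import r
print(r.job_done())"
```

```text
the job is handed in; nothing more can be done
None
```

I handed the job in at about 29 s: both colour stacks stand upright and centred in their trays, and the red tin, stapler and calculator look untouched in the last picture; no verdict came back.

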